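# Pack the canteen swab samples by cap colour

### The arm

A 6-joint arm with a two-finger parallel gripper is mounted at the origin on the work surface. World frame = base frame: x ahead of the robot, y to its left, z up, the work surface at z = 0. Lengths are in m, angles in rad, forces in N, time in s.
With the tool pointing down it reaches from about 0.35 to 0.975 m from the base axis. Payload 7.1 kg.
Tool frame: the origin (TCP) lies between the finger pads; the fingertips stand 8 mm ahead of it and the grasp point (between the pads) lies 11 mm behind it (nose_length is the z of the fingertips in the tool frame, in m); z points along the fingers, y is the line along which they close (so a half turn about z gives the same grasp; the last joint's range is limited). The gripper opens to 88 mm and grips with 3 to 60 N. Pads are 20 mm wide; open, the fingers measure 115 mm over their backs; the gripper's body (75 mm by 178 mm) begins 61 mm behind the grasp point.
Start: joints at [1.228, 0.423, 1.63, -0, 1.089, -0.019], TCP at [0.199, 0.593, 0.195] pointing down, gripper open.
Joint ranges: [-3, 3], [-0.9, 2.11], [0.09, 2.58], [-1.31, 4.45], [0.11, 2.69], [-2.54, 2.54]. Speed limits (rad/s): [2.39, 2.39, 3.01, 3.14, 3.14, 3.14].

### API

Orientations are given as a rotation vector (axis times angle).
In Python, from bench import * gives the robot as it stands.
- The arm moves only by the shell command python3 -m inch 'ROWS'. ROWS is JSON, a list of rows, each an object with "rotation": the turn, a rotation vector about the tool's x, y, z as a fraction of full scale, a list of three; "dp": the shift along the tool's x, y, z as a fraction of full scale, a list of three; "fingers": the opening, from -1 (shut) to 1 (fully open). A call has 1 to 5 rows; each row is the pose to reach, as a shift and turn from the pose commanded when the call began, along the tool's axes at that moment; what a row does not reach only later rows make up. Full scale, the value 1, is 15 cm for a shift and 45 degrees for a turn. A row lasts 1/10 s, in which the tool goes at most 50 mm and 8.59 degrees, less where a joint would pass 70% of its speed; a pose out of reach is approached as far as the arm can. A call with a number of a shift or a turn outside -1 to 1 is refused whole. A call with a gripper value outside its range is refused whole. The fingers move at their own pace and stop on an object; the grip force is fixed at half the most. Time passes only in rows, so rows that repeat a pose let the fingers close. It gives the time, the measured TCP pose, the force, the opening and the grip force at its end, in the units of the state.
- read_state(): the state, without advancing time (a new reading comes with each control period).
- read_camera(name): name is "scene" or "top" or "wrist"; returns the picture (420x560x3 uint8, red, green, blue); there is no depth.
- camera_info(name): a dict with "vfov" (degrees; the focal length in pixels is half the picture's height over the tangent of half this angle, whatever the lens; pixels are square), "cx", "cy" (the principal point, pixels), "rvec" (rotation vector, rad) and "tvec" (3), from world to camera coordinates, as OpenCV has them. Camera axes: x right, y down, z forward; pixel columns grow to the right and rows downward; lengths in m; the calibration is good to about 2 mm. The wrist camera is an equidistant fisheye: a pixel r from the principal point sees the ray r / f radians off the axis. A picture is of the moment at which its call begins: read the wrist's pose just before it. camera_info takes no time and is no camera call; for the wrist camera it gives the pose at the moment of the call.
- sign_off(): hands the job in; it is judged then, once.
The state is a dict: "time_s": time; "joint_positions": joint angles; "joint_velocities": joint speeds; "joint_efforts": joint torques, N m; "tcp_pos": TCP position; "eef_rot": TCP orientation; "contact_force": force on the tool from outside, world axes, zero at the start; "ft_torque": the same for the moment, N m; "gripper_width": opening from 0.0 (shut) to 1.0 (fully open); "grasp_force": force on a finger pad.
Only numpy, scipy, OpenCV 4.12 (cv2) and the standard library are available. Lean on these libraries where they do the work, as an engineer would, in place of code of your own. Each camera call takes 0.05 s, during which the arm holds its last target. There are 200 camera calls.

### The job

The swabbing of the canteen tableware is done: pack the four sealed sample jars into the white carrying tray for the laboratory, each standing in the insert of the same colour as its cap (blue, green, yellow, purple). Keep the jars upright all the way, and leave the white-capped saline jar and the open unused jar standing where they are.

Things in the scene. Friction and masses are not known exactly. Their poses are not given: they have to be found in the camera images.
- blue_jar (a point): Sample jar with a blue screw cap: an upright clear round pot, 48 mm across, 76 mm tall in all, with a white swab and a paper label; the cap (50 mm across) is its top 17 mm. About 75 g. The point is the jar's centre, 38 mm above its underside; z up along the jar.
- green_jar (a point): Sample jar with a green screw cap: an upright clear round pot, 48 mm across, 76 mm tall in all, with a white swab and a paper label; the cap (50 mm across) is its top 17 mm. About 75 g. The point is the jar's centre, 38 mm above its underside; z up along the jar.
- yellow_jar (a point): Sample jar with a yellow screw cap: an upright clear round pot, 48 mm across, 76 mm tall in all, with a white swab and a paper label; the cap (50 mm across) is its top 17 mm. About 75 g. The point is the jar's centre, 38 mm above its underside; z up along the jar.
- purple_jar (a point): Sample jar with a purple screw cap: an upright clear round pot, 48 mm across, 76 mm tall in all, with a white swab and a paper label; the cap (50 mm across) is its top 17 mm. About 75 g. The point is the jar's centre, 38 mm above its underside; z up along the jar.
- white_jar (a point): Look-alike: a jar of the same size and shape (48 mm across, 76 mm tall) with a WHITE cap and no swab: the saline stock, stays on the table. The point is its centre, 38 mm above its underside; z up.
- open_jar (a point): Look-alike: an unused jar of the same kind with NO cap, open and empty, 48 mm across, 72 mm tall, 30 g: stays on the table. The point is its centre, 36 mm above its underside; z up.
- insert_blue: The blue insert, place of the blue-capped jar: a square open cup, 78 mm outside, 72 mm inside, 20 mm tall, floor 3 mm thick. Four such cups fill the carrying tray 2 x 2, 84 mm apart, in any order. Origin: centre of the underside, 4 mm above the table; a jar standing in it has its centre 41 mm above the origin. x, y along its sides, z up. The white carrying tray is 176 x 176 mm, its rim 22 mm above the table.
- insert_green: The green insert, place of the green-capped jar: a square open cup, 78 mm outside, 72 mm inside, 20 mm tall, floor 3 mm thick. Four such cups fill the carrying tray 2 x 2, 84 mm apart, in any order. Origin: centre of the underside, 4 mm above the table; a jar standing in it has its centre 41 mm above the origin. x, y along its sides, z up. The tray has a wire handle at two opposite ends, 29 mm out, 22 mm high.
- insert_yellow: The yellow insert, place of the yellow-capped jar: a square open cup, 78 mm outside, 72 mm inside, 20 mm tall, floor 3 mm thick. Four such cups fill the carrying tray 2 x 2, 84 mm apart, in any order. Origin: centre of the underside, 4 mm above the table; a jar standing in it has its centre 41 mm above the origin. x, y along its sides, z up. Tray and inserts stay fixed during the job.
- insert_purple: The purple insert, place of the purple-capped jar: a square open cup, 78 mm outside, 72 mm inside, 20 mm tall, floor 3 mm thick. Four such cups fill the carrying tray 2 x 2, 84 mm apart, in any order. Origin: centre of the underside, 4 mm above the table; a jar standing in it has its centre 41 mm above the origin. x, y along its sides, z up. The inserts are parallel to the tray's sides.
There are look-alikes about, which are no part of the job. Several things look just like the insert_blue: the one meant starts farthest from the robot's base.

How it is judged:
By the outcome, as a careful person would: the job done as asked, in the order asked, and still so for the second after the job is handed in, with the robot touching nothing.
It also fails if it takes over 112 s, if anything falls off the work surface, if the arm or the gripper's body presses on something with over 40 N, if the wrist force passes 120 N, or if a joint passes its speed limit or range.

## Working session

There is one attempt and no reset: what is moved stays moved. The work goes in short steps, Python scripts to look and compute and a shell command to move; the robot and the scene stay as the last step left them, time stands still between calls to the robot, and variables do not carry over. Pictures are saved under pics/ and viewed, at most 14 in all, crops included, and the job is handed in when it is done.

```bash
mkdir -p pics; ls
python3 - <<'E'
from bench import *
import cv2
for n in ("top","scene"):
    print(n,camera_info(n)); cv2.imwrite(f"pics/{n}0.png",read_camera(n)[:,:,::-1])
s=read_state();print(s)
E
```

```text
pics
top {'vfov': 43.2471393433227, 'cx': 281.2521060675305, 'cy': 205.02166090687405, 'rvec': array([ 2.15354451, -2.09057342,  0.21558724]), 'tvec': array([-0.0248837 ,  0.51534192,  1.40013685])}
scene {'vfov': 50.03881570297943, 'cx': 278.55853601739057, 'cy': 215.6762095559542, 'rvec': array([ 1.91105968,  1.8548412 , -0.58693526]), 'tvec': array([-0.0232689 , -0.37886576,  1.58177521])}
{'time_s': 0.1, 'joint_positions': array([ 1.22803103e+00,  4.23744438e-01,  1.63059798e+00, -7.49712082e-06,
        1.08858853e+00, -1.90159701e-02]), 'joint_velocities': array([-0.00102738, -0.00110071, -0.00416391,  0.0001813 ,  0.00137233,
        0.0012851 ]), 'joint_efforts': array([ 6.08295122e-04, -5.45615458e+01, -2.74326789e+01,  6.45776954e-02,
        1.88810856e-02, -3.13334579e-05]), 'tcp_pos': array([0.19863637, 0.59203653, 0.19399806]), 'eef_rot': array([-5.06282976e-01, -3.10029127e+00,  2.06961097e-03]), 'contact_force': array([-0.26889251, -0.16844155,  0.06552608]), 'ft_torque': array([ 0.05646296,  0.02194141, -0.01089773]), 'grasp_force': 0.0, 'gripper_width': 0.9992352014592856}
```

View pics/top0.png

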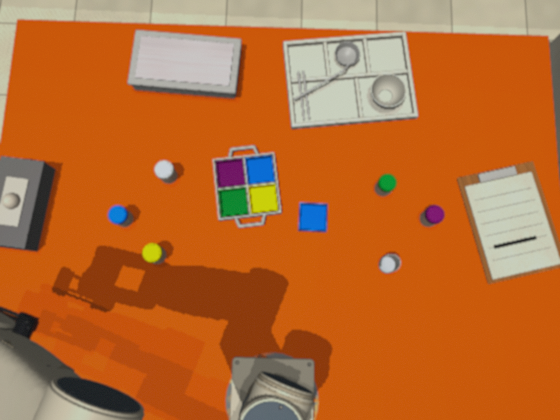

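View pics/scene0.png

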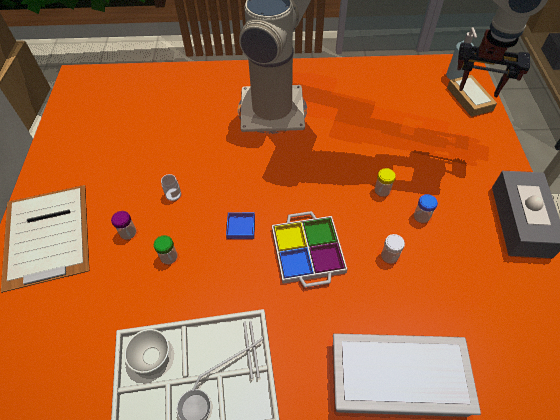

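Top view: the blue, yellow, green and purple jars are near (118,215), (151,253), (386,184) and (433,215). White is at (164,170) and open at (390,263). The tray is around (247,187), and the decoy blue insert at (313,217) is closer to the base. The scene view agrees. Next I'll measure by colour and cast rays.

```bash
cat > h.py <<'E'
from bench import *
import cv2, numpy as np
from scipy.spatial.transform import Rotation as Rn
HUE=dict(blue=(98,118),green=(50,80),yellow=(24,36),purple=(135,165))
def cast(n,uv,z,info=None):
    i=info or camera_info(n); f=210/np.tan(np.radians(i['vfov']/2))
    R=cv2.Rodrigues(i['rvec'])[0]; C=-R.T@i['tvec']
    d=R.T@np.array([(uv[0]-i['cx'])/f,(uv[1]-i['cy'])/f,1]); return C+d*(z-C[2])/d[2]
def blobs(img,col):
    h=cv2.cvtColor(img,cv2.COLOR_RGB2HSV); a,b=HUE[col]
    m=cv2.inRange(h,(a,110,50),(b,255,255))
    cs=cv2.findContours(m,cv2.RETR_EXTERNAL,cv2.CHAIN_APPROX_NONE)[0]
    return sorted([c for c in cs if cv2.contourArea(c)>60],key=cv2.contourArea)
def go(xyz,yaw=None):
    """print dp (and rotation) fractions from present pose to TCP xyz; yaw = world angle of tool y"""
    s=read_state(); R=Rn.from_rotvec(s['eef_rot'])
    print('t',s['time_s'],'tcp',s['tcp_pos'].round(4),'dp',(R.inv().apply(np.array(xyz)-s['tcp_pos'])/.15).round(3))
    if yaw is not None:
        y=np.array([np.cos(yaw),np.sin(yaw),0]);z=np.array([0,0,-1.]);T=np.c_[np.cross(y,z),y,z]
        print('rot',((R.inv()*Rn.from_matrix(T)).as_rotvec()/np.radians(45)).round(3))
E
python3 - <<'E'
from h import *
for n in ("top","scene"):
    img=read_camera(n)
    for c in HUE:
        for b in blobs(img,c):
            (u,v),(w,h),a=cv2.minAreaRect(b); 
            (eu,ev),r=cv2.minEnclosingCircle(b)
            print(n,c,cv2.contourArea(b),(round(u),round(v)),'wh',(round(w),round(h)),round(a,1),'z76',cast(n,(u,v),.076)[:2].round(4),'z24',cast(n,(u,v),.024)[:2].round(4),'z7',cast(n,(u,v),.007)[:2].round(4))
E
```

```text
top blue 236.5 (118, 215) wh (18, 17) 45.0 z76 [0.4709 0.4263] z24 [0.4797 0.4423] z7 [0.4826 0.4475]
top blue 648.0 (313, 217) wh (27, 27) 2.9 z76 [ 0.481  -0.0949] z24 [ 0.4902 -0.0983] z7 [ 0.4932 -0.0994]
top blue 652.0 (260, 169) wh (26, 27) 83.7 z76 [0.6082 0.0519] z24 [0.6221 0.054 ] z7 [0.6266 0.0546]
top green 207.0 (387, 182) wh (16, 17) 45.0 z76 [ 0.582  -0.2936] z24 [ 0.5949 -0.3044] z7 [ 0.5991 -0.3079]
top green 643.0 (233, 202) wh (26, 27) 83.7 z76 [0.5154 0.1215] z24 [0.5259 0.1261] z7 [0.5293 0.1276]
top yellow 286.5 (152, 253) wh (19, 19) 14.0 z76 [0.3726 0.3278] z24 [0.3777 0.3401] z7 [0.3794 0.3441]
top yellow 691.5 (263, 198) wh (27, 27) 83.3 z76 [0.5282 0.0402] z24 [0.5391 0.0418] z7 [0.5427 0.0423]
top purple 230.0 (434, 214) wh (17, 17) 45.0 z76 [ 0.4988 -0.4206] z24 [ 0.5087 -0.4362] z7 [ 0.5119 -0.4413]
top purple 616.5 (230, 172) wh (25, 26) 83.7 z76 [0.5967 0.1332] z24 [0.6102 0.1383] z7 [0.6146 0.1399]
scene blue 172.5 (428, 202) wh (13, 17) 90.0 z76 [0.4778 0.4294] z24 [0.4407 0.4508] z7 [0.4286 0.4578]
scene blue 426.5 (240, 224) wh (28, 22) 0.0 z76 [ 0.5343 -0.0935] z24 [ 0.5001 -0.0988] z7 [ 0.4889 -0.1005]
scene blue 603.0 (296, 262) wh (26, 29) 80.5 z76 [0.655  0.0526] z24 [0.6269 0.0548] z7 [0.6178 0.0556]
scene green 203.0 (163, 244) wh (15, 18) 90.0 z76 [ 0.5887 -0.2955] z24 [ 0.5573 -0.311 ] z7 [ 0.547  -0.3161]
scene green 400.5 (320, 233) wh (19, 29) 81.9 z76 [0.571  0.1208] z24 [0.5387 0.1265] z7 [0.5281 0.1284]
scene yellow 163.5 (386, 174) wh (13, 16) 90.0 z76 [0.3771 0.3272] z24 [0.3349 0.3434] z7 [0.3211 0.3488]
scene yellow 484.0 (290, 236) wh (24, 29) 80.9 z76 [0.5766 0.0411] z24 [0.5446 0.0427] z7 [0.5341 0.0432]
scene purple 196.5 (121, 219) wh (16, 18) 45.0 z76 [ 0.5064 -0.4218] z24 [ 0.4708 -0.4438] z7 [ 0.4591 -0.451 ]
scene purple 575.5 (327, 257) wh (26, 30) 80.5 z76 [0.6443 0.1317] z24 [0.6157 0.138 ] z7 [0.6063 0.1401]
```

Run:
```python
from h import *
go((.472,.427,.18),np.radians(53))
```

```text
t 0.2 tcp [0.1987 0.5922 0.1942] dp [-2.078 -0.464  0.095]
rot [-0.001  0.     0.41 ]
```

```bash
python3 -m inch '[{"dp":[-0.33,-0.15,0],"rotation":[0,0,0],"fingers":1},{"dp":[-0.66,-0.3,0],"rotation":[0,0,0],"fingers":1},{"dp":[-1,-0.46,0.09],"rotation":[0,0,0.2],"fingers":1},{"dp":[-1,-0.46,0.09],"rotation":[0,0,0.41],"fingers":1},{"dp":[-1,-0.46,0.09],"rotation":[0,0,0.41],"fingers":1}]'
python3 -m inch '[{"dp":[0,0,0],"rotation":[0,0,0],"fingers":1},{"dp":[0,0,0],"rotation":[0,0,0],"fingers":1}]'
python3 - <<'E'
from h import *
go((.472,.427,.18),np.radians(53))
E
```

```text
time_s: 0.7
tcp_pos: [0.3204, 0.4773, 0.1806]
eef_rot: [-1.006, -2.976, 0.002]
contact_force: [0.2, 1.3, -0.9]
gripper_width: 1.003
grasp_force: 0.0
time_s: 0.9
tcp_pos: [0.3185, 0.4804, 0.1814]
eef_rot: [-0.992, -2.981, -0.001]
contact_force: [-0.4, -0.1, 0.4]
gripper_width: 0.999
grasp_force: 0.0
t 0.9 tcp [0.3185 0.4804 0.1814] dp [-1.033  0.328  0.01 ]
rot [ 0.001 -0.     0.005]
```

```bash
python3 -m inch '[{"dp":[-0.3,0.1,0],"rotation":[0,0,0],"fingers":1},{"dp":[-0.6,0.2,0],"rotation":[0,0,0],"fingers":1},{"dp":[-0.9,0.3,0],"rotation":[0,0,0],"fingers":1},{"dp":[-1,0.33,0],"rotation":[0,0,0],"fingers":1},{"dp":[-1,0.33,0],"rotation":[0,0,0],"fingers":1}]'
python3 - <<'E'
from h import *
i=camera_info("wrist");img=read_camera("wrist");cv2.imwrite("pics/w1.png",img[:,:,::-1])
f=210/np.tan(np.radians(i['vfov']/2));R=cv2.Rodrigues(i['rvec'])[0];C=-R.T@i['tvec'];print(i,C)
for c in HUE:
  for b in blobs(img,c):
    (u,v),r=cv2.minEnclosingCircle(b); p=np.array([u-i['cx'],v-i['cy']]);th=np.hypot(*p)/f
    d=R.T@np.r_[p/np.hypot(*p)*np.sin(th),np.cos(th)]
    print(c,(u,v),r,(C+d*(.076-C[2])/d[2]).round(4))
go((.472,.427,.18),np.radians(53))
E
```

```text
time_s: 1.4
tcp_pos: [0.4697, 0.4288, 0.1811]
eef_rot: [0.997, 2.979, 0.001]
contact_force: [-0.8, -0.2, -1.0]
gripper_width: 1.002
grasp_force: 0.0
{'vfov': 65.70646984690485, 'cx': 271.24292518516637, 'cy': 211.24551474198623, 'rvec': array([-2.58774762, -1.28984103, -0.17692141]), 'tvec': array([-0.62643055, -0.14176446,  0.34593657])} [0.41161725 0.47438126 0.37110399]
blue (274.3304443359375, 203.0740966796875) 26.753931045532227 [0.473  0.4315 0.076 ]
yellow (136.31651306152344, 185.18807983398438) 25.22256088256836 [0.3769 0.3349 0.076 ]
purple (179.5, 375.0) 30.10408592224121 [0.5796 0.2022 0.076 ]
t 1.45 tcp [0.4681 0.4291 0.1809] dp [-0.029  0.004  0.006]
rot [-0.001 -0.001  0.001]
```

View pics/w1.png

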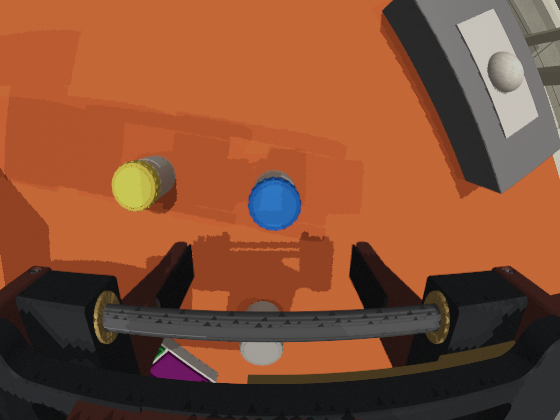

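The wrist view shows the blue cap at (274,203). Its cast position agrees with the two fixed views to about 4 mm, so the blue jar is taken as (0.473, 0.429). Descending to grasp.

```bash
python3 -m inch '[{"dp":[-0.03,0.02,0.25],"rotation":[0,0,0],"fingers":1},{"dp":[-0.03,0.02,0.5],"rotation":[0,0,0],"fingers":1},{"dp":[-0.03,0.02,0.75],"rotation":[0,0,0],"fingers":1},{"dp":[-0.03,0.02,0.97],"rotation":[0,0,0],"fingers":1},{"dp":[-0.03,0.02,0.97],"rotation":[0,0,0],"fingers":1}]'
python3 -m inch '[{"dp":[0,0,0],"rotation":[0,0,0],"fingers":0.3},{"dp":[0,0,0],"rotation":[0,0,0],"fingers":0},{"dp":[0,0,0],"rotation":[0,0,0],"fingers":-1},{"dp":[0,0,0],"rotation":[0,0,0],"fingers":-1},{"dp":[0,0,0],"rotation":[0,0,0],"fingers":-1}]'
python3 -m inch '[{"dp":[0,0,0],"rotation":[0,0,0],"fingers":-1},{"dp":[0,0,0],"rotation":[0,0,0],"fingers":-1},{"dp":[0,0,0],"rotation":[0,0,0],"fingers":-1}]'
```

```text
time_s: 1.95
tcp_pos: [0.4689, 0.4271, 0.0314]
eef_rot: [-0.991, -2.976, 0.012]
contact_force: [0.6, -0.2, 0.2]
gripper_width: 1.0
grasp_force: 0.0
time_s: 2.45
tcp_pos: [0.4745, 0.4287, 0.0368]
eef_rot: [0.997, 2.978, 0.002]
contact_force: [1.0, 0.8, -0.1]
gripper_width: 0.583
grasp_force: 0.0
time_s: 2.75
tcp_pos: [0.4746, 0.4287, 0.0366]
eef_rot: [0.997, 2.979, 0.002]
contact_force: [-0.6, -0.2, 6.8]
gripper_width: 0.56
grasp_force: 30.0
```

```bash
python3 -m inch '[{"dp":[0,0,-0.15],"rotation":[0,0,0],"fingers":-1},{"dp":[0,0,-0.4],"rotation":[0,0,0],"fingers":-1},{"dp":[0,0,-0.65],"rotation":[0,0,0],"fingers":-1},{"dp":[0,0,-0.87],"rotation":[0,0,0],"fingers":-1},{"dp":[0,0,-0.95],"rotation":[0,0,0],"fingers":-1}]'
python3 -m inch '[{"dp":[-0.1,-0.06,0],"rotation":[0,0,0],"fingers":-1},{"dp":[-0.25,-0.15,0],"rotation":[0,0,0],"fingers":-1},{"dp":[-0.42,-0.26,0],"rotation":[0,0,0],"fingers":-1},{"dp":[-0.59,-0.36,0],"rotation":[0,0,0],"fingers":-1},{"dp":[-0.77,-0.47,0],"rotation":[0,0,0],"fingers":-1}]'
python3 -m inch '[{"dp":[-0.15,-0.09,0],"rotation":[0,0,0],"fingers":-1},{"dp":[-0.3,-0.18,0],"rotation":[0,0,0],"fingers":-1},{"dp":[-0.45,-0.27,0],"rotation":[0,0,0],"fingers":-1},{"dp":[-0.6,-0.36,0],"rotation":[0,0,0],"fingers":-1},{"dp":[-0.77,-0.46,0],"rotation":[0,0,0],"fingers":-1}]'
python3 -m inch '[{"dp":[-0.17,-0.1,0],"rotation":[0,0,0],"fingers":-1},{"dp":[-0.35,-0.21,0],"rotation":[0,0,0],"fingers":-1},{"dp":[-0.55,-0.33,0],"rotation":[0,0,0],"fingers":-1},{"dp":[-0.7,-0.42,0],"rotation":[0,0,0],"fingers":-1},{"dp":[-0.76,-0.46,0],"rotation":[0,0,0],"fingers":-1}]'
python3 -m inch '[{"dp":[0,0,0],"rotation":[0,0,0],"fingers":-1},{"dp":[0,0,0],"rotation":[0,0,0],"fingers":-1},{"dp":[0,0,0],"rotation":[0,0,0],"fingers":-1}]'
python3 - <<'E'
from h import *
go((.623,.054,.044),np.radians(53))
cv2.imwrite("pics/s1.png",read_camera("scene")[100:350,80:480,::-1].repeat(2,0).repeat(2,1)[:, :800])
E
```

```text
time_s: 3.25
tcp_pos: [0.4755, 0.4294, 0.1817]
eef_rot: [0.996, 2.977, 0.007]
contact_force: [-0.0, -0.2, -0.6]
gripper_width: 0.564
grasp_force: 30.0
time_s: 3.75
tcp_pos: [0.523, 0.2998, 0.1755]
eef_rot: [-0.996, -2.977, 0.005]
contact_force: [0.5, 0.8, -0.4]
gripper_width: 0.561
grasp_force: 30.0
time_s: 4.25
tcp_pos: [0.5733, 0.1755, 0.1755]
eef_rot: [-0.996, -2.976, 0.004]
contact_force: [0.7, 0.7, -0.3]
gripper_width: 0.559
grasp_force: 30.0
time_s: 4.75
tcp_pos: [0.6232, 0.051, 0.1756]
eef_rot: [-1.0, -2.975, 0.003]
contact_force: [0.2, -0.4, -1.5]
gripper_width: 0.561
grasp_force: 30.0
time_s: 5.05
tcp_pos: [0.6233, 0.0552, 0.1777]
eef_rot: [-0.995, -2.979, 0.0]
contact_force: [0.0, 0.7, -0.7]
gripper_width: 0.561
grasp_force: 30.0
t 5.05 tcp [0.6233 0.0552 0.1777] dp [-0.004 -0.007  0.891]
rot [-0.001 -0.001  0.001]
```

View pics/s1.png

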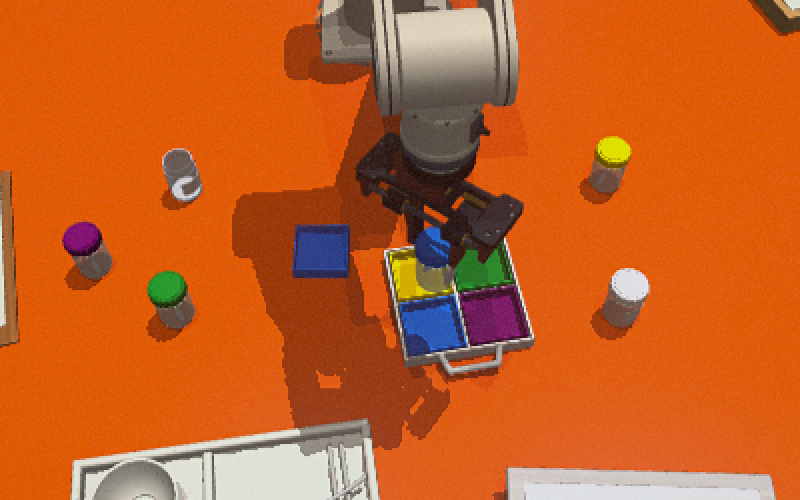

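The blue jar is held upright (crop, (435,260)) and the TCP is above the blue insert. Lowering it slowly and releasing.

```bash
python3 -m inch '[{"dp":[0,-0.01,0.15],"rotation":[0,0,0],"fingers":-1},{"dp":[0,-0.01,0.35],"rotation":[0,0,0],"fingers":-1},{"dp":[0,-0.01,0.55],"rotation":[0,0,0],"fingers":-1},{"dp":[0,-0.01,0.72],"rotation":[0,0,0],"fingers":-1},{"dp":[0,-0.01,0.82],"rotation":[0,0,0],"fingers":-1}]'
python3 -m inch '[{"dp":[0,0,0.03],"rotation":[0,0,0],"fingers":-1},{"dp":[0,0,0.06],"rotation":[0,0,0],"fingers":-1},{"dp":[0,0,0.065],"rotation":[0,0,0],"fingers":-1},{"dp":[0,0,0.065],"rotation":[0,0,0],"fingers":-1},{"dp":[0,0,0.065],"rotation":[0,0,0],"fingers":-1}]'
python3 - <<'E'
from h import *
go((.623,.054,.044))
E
```

```text
time_s: 5.6
tcp_pos: [0.6218, 0.0539, 0.0532]
eef_rot: [-0.994, -2.978, 0.001]
contact_force: [-0.0, -0.3, -1.2]
gripper_width: 0.557
grasp_force: 30.0
time_s: 6.1
tcp_pos: [0.6239, 0.053, 0.0464]
eef_rot: [0.996, 2.978, 0.001]
contact_force: [-0.0, 0.4, -0.9]
gripper_width: 0.561
grasp_force: 30.0
t 6.1 tcp [0.6239 0.053  0.0464] dp [0.009 0.002 0.016]
```

```bash
python3 -m inch '[{"dp":[0,0,0.015],"rotation":[0,0,0],"fingers":-1},{"dp":[0,0,0.015],"rotation":[0,0,0],"fingers":-1},{"dp":[0,0,0.015],"rotation":[0,0,0],"fingers":-1},{"dp":[0,0,0.015],"rotation":[0,0,0],"fingers":0.2},{"dp":[0,0,0.015],"rotation":[0,0,0],"fingers":0.5}]'
python3 -m inch '[{"dp":[0,0,0],"rotation":[0,0,0],"fingers":0.6},{"dp":[0,0,0],"rotation":[0,0,0],"fingers":0.6},{"dp":[0,0,0],"rotation":[0,0,0],"fingers":0.6},{"dp":[0,0,-0.1],"rotation":[0,0,0],"fingers":0.6},{"dp":[0,0,-0.3],"rotation":[0,0,0],"fingers":0.6}]'
python3 -m inch '[{"dp":[0,0,-0.2],"rotation":[0,0,0],"fingers":1},{"dp":[0,0,-0.4],"rotation":[0,0,0],"fingers":1},{"dp":[0,0,-0.6],"rotation":[0,0,0],"fingers":1},{"dp":[0,0,-0.6],"rotation":[0,0,0],"fingers":1},{"dp":[0,0,-0.6],"rotation":[0,0,0],"fingers":1}]'
python3 - <<'E'
from h import *
go((.584,-.294,.18),np.radians(53))
E
```

```text
time_s: 6.6
tcp_pos: [0.623, 0.0529, 0.0431]
eef_rot: [-0.997, -2.979, 0.0]
contact_force: [0.2, -0.8, -0.4]
gripper_width: 0.654
grasp_force: 0.0
time_s: 7.1
tcp_pos: [0.6214, 0.0528, 0.0873]
eef_rot: [-0.996, -2.975, 0.003]
contact_force: [0.8, -0.3, 0.4]
gripper_width: 0.8
grasp_force: 0.0
time_s: 7.6
tcp_pos: [0.6236, 0.053, 0.1796]
eef_rot: [0.996, 2.977, 0.001]
contact_force: [0.3, -0.6, -0.5]
gripper_width: 0.999
grasp_force: 0.0
t 7.6 tcp [0.6236 0.053  0.1796] dp [-1.182 -2.006 -0.004]
rot [ 0.002  0.002 -0.   ]
```

```bash
python3 -m inch '[{"dp":[-0.1,-0.17,0],"rotation":[0,0,0],"fingers":1},{"dp":[-0.25,-0.42,0],"rotation":[0,0,0],"fingers":1},{"dp":[-0.4,-0.67,0],"rotation":[0,0,0],"fingers":1}]'
python3 -m inch '[{"dp":[-0.13,-0.23,0],"rotation":[0,0,0],"fingers":1},{"dp":[-0.26,-0.45,0],"rotation":[0,0,0],"fingers":1},{"dp":[-0.39,-0.67,0],"rotation":[0,0,0],"fingers":1}]'
python3 -m inch '[{"dp":[-0.13,-0.23,0],"rotation":[0,0,0],"fingers":1},{"dp":[-0.26,-0.45,0],"rotation":[0,0,0],"fingers":1},{"dp":[-0.39,-0.67,0],"rotation":[0,0,0],"fingers":1},{"dp":[-0.39,-0.67,0],"rotation":[0,0,0],"fingers":1},{"dp":[-0.39,-0.67,0],"rotation":[0,0,0],"fingers":1}]'
cat >> h.py <<'E'
def wristlook(name=None):
    i=camera_info("wrist");img=read_camera("wrist")
    if name: cv2.imwrite(name,img[:,:,::-1])
    f=210/np.tan(np.radians(i['vfov']/2));R=cv2.Rodrigues(i['rvec'])[0];C=-R.T@i['tvec']
    for c in HUE:
      for b in blobs(img,c):
        (u,v),r=cv2.minEnclosingCircle(b); p=np.array([u-i['cx'],v-i['cy']]);th=np.hypot(*p)/f
        d=R.T@np.r_[p/np.hypot(*p)*np.sin(th),np.cos(th)]
        print(c,(round(u),round(v)),round(r),(C+d*(.076-C[2])/d[2]).round(4))
E
python3 - <<'E'
from h import *
wristlook()
go((.584,-.294,.035),np.radians(53))
E
```

```text
time_s: 7.9
tcp_pos: [0.6093, -0.0639, 0.1767]
eef_rot: [-0.993, -2.978, 0.001]
contact_force: [0.7, -0.2, -0.3]
gripper_width: 0.998
grasp_force: 0.0
time_s: 8.2
tcp_pos: [0.5954, -0.1801, 0.1767]
eef_rot: [-0.996, -2.977, 0.0]
contact_force: [0.5, -0.1, -0.0]
gripper_width: 0.999
grasp_force: 0.0
time_s: 8.7
tcp_pos: [0.5819, -0.2945, 0.1767]
eef_rot: [-0.999, -2.976, -0.001]
contact_force: [0.3, -0.6, -0.7]
gripper_width: 0.998
grasp_force: 0.0
blue (513, 61) 40 [0.6116 0.0115 0.076 ]
blue (362, 28) 48 [ 0.5001 -0.1276  0.076 ]
green (506, 2) 13 [0.554  0.0512 0.076 ]
green (271, 205) 27 [ 0.5835 -0.2947  0.076 ]
yellow (468, 12) 37 [ 0.5411 -0.0108  0.076 ]
purple (534, 26) 29 [0.5954 0.0757 0.076 ]
purple (124, 215) 25 [ 0.5023 -0.418   0.076 ]
t 8.75 tcp [ 0.5822 -0.2936  0.1769] dp [-0.014  0.005  0.946]
rot [-0.    -0.003 -0.001]
```

Green agrees at (0.583, -0.294). Grasp, lift, then work out the carry to the green insert (0.527, 0.126).

```bash
python3 -m inch '[{"dp":[-0.01,0,0.25],"rotation":[0,0,0],"fingers":1},{"dp":[-0.01,0,0.5],"rotation":[0,0,0],"fingers":1},{"dp":[-0.01,0,0.75],"rotation":[0,0,0],"fingers":1},{"dp":[-0.01,0,0.94],"rotation":[0,0,0],"fingers":1},{"dp":[-0.01,0,0.94],"rotation":[0,0,0],"fingers":1}]'
python3 -m inch '[{"dp":[0,0,0],"rotation":[0,0,0],"fingers":0.3},{"dp":[0,0,0],"rotation":[0,0,0],"fingers":0},{"dp":[0,0,0],"rotation":[0,0,0],"fingers":-1},{"dp":[0,0,0],"rotation":[0,0,0],"fingers":-1},{"dp":[0,0,0],"rotation":[0,0,0],"fingers":-1}]'
python3 -m inch '[{"dp":[0,0,0],"rotation":[0,0,0],"fingers":-1},{"dp":[0,0,0],"rotation":[0,0,0],"fingers":-1},{"dp":[0,0,0],"rotation":[0,0,0],"fingers":-1}]'
python3 -m inch '[{"dp":[0,0,-0.15],"rotation":[0,0,0],"fingers":-1},{"dp":[0,0,-0.4],"rotation":[0,0,0],"fingers":-1},{"dp":[0,0,-0.65],"rotation":[0,0,0],"fingers":-1},{"dp":[0,0,-0.9],"rotation":[0,0,0],"fingers":-1},{"dp":[0,0,-1],"rotation":[0,0,0],"fingers":-1}]'
python3 -m inch '[{"dp":[0,0,0],"rotation":[0,0,0],"fingers":-1},{"dp":[0,0,0],"rotation":[0,0,0],"fingers":-1}]'
python3 - <<'E'
from h import *
go((.527,.126,.18),np.radians(53))
E
```

```text
time_s: 9.25
tcp_pos: [0.5812, -0.2918, 0.0327]
eef_rot: [-0.991, -2.972, -0.002]
contact_force: [0.0, 0.1, -0.7]
gripper_width: 0.999
grasp_force: 0.0
time_s: 9.75
tcp_pos: [0.5847, -0.2955, 0.0382]
eef_rot: [0.997, 2.978, -0.0]
contact_force: [-0.9, -0.6, -0.1]
gripper_width: 0.586
grasp_force: 0.4
time_s: 10.05
tcp_pos: [0.5849, -0.2957, 0.038]
eef_rot: [0.997, 2.978, -0.0]
contact_force: [-0.4, 0.3, 5.7]
gripper_width: 0.559
grasp_force: 30.0
time_s: 10.55
tcp_pos: [0.5858, -0.296, 0.1908]
eef_rot: [0.995, 2.975, -0.001]
contact_force: [0.5, 0.1, -1.9]
gripper_width: 0.557
grasp_force: 30.0
time_s: 10.75
tcp_pos: [0.5834, -0.2948, 0.1855]
eef_rot: [-0.996, -2.977, -0.001]
contact_force: [-0.8, -1.0, -1.1]
gripper_width: 0.558
grasp_force: 30.0
t 10.75 tcp [ 0.5834 -0.2948  0.1855] dp [1.988 2.014 0.04 ]
rot [-0.    -0.003 -0.   ]
```

```bash
python3 -m inch '[{"dp":[0.07,0.07,0],"rotation":[0,0,0],"fingers":-1},{"dp":[0.2,0.2,0],"rotation":[0,0,0],"fingers":-1},{"dp":[0.35,0.35,0],"rotation":[0,0,0],"fingers":-1},{"dp":[0.5,0.5,0],"rotation":[0,0,0],"fingers":-1},{"dp":[0.66,0.67,0],"rotation":[0,0,0],"fingers":-1}]'
python3 -m inch '[{"dp":[0.14,0.14,0],"rotation":[0,0,0],"fingers":-1},{"dp":[0.27,0.27,0],"rotation":[0,0,0],"fingers":-1},{"dp":[0.4,0.4,0],"rotation":[0,0,0],"fingers":-1},{"dp":[0.53,0.53,0],"rotation":[0,0,0],"fingers":-1},{"dp":[0.66,0.67,0],"rotation":[0,0,0],"fingers":-1}]'
python3 -m inch '[{"dp":[0.14,0.14,0],"rotation":[0,0,0],"fingers":-1},{"dp":[0.29,0.29,0],"rotation":[0,0,0],"fingers":-1},{"dp":[0.46,0.46,0],"rotation":[0,0,0],"fingers":-1},{"dp":[0.6,0.6,0],"rotation":[0,0,0],"fingers":-1},{"dp":[0.66,0.67,0],"rotation":[0,0,0],"fingers":-1}]'
python3 -m inch '[{"dp":[0,0,0],"rotation":[0,0,0],"fingers":-1},{"dp":[0,0,0],"rotation":[0,0,0],"fingers":-1},{"dp":[0,0,0],"rotation":[0,0,0],"fingers":-1}]'
python3 - <<'E'
from h import *
cv2.imwrite("pics/t2.png",read_camera("top")[100:300,100:450,::-1].repeat(2,0).repeat(2,1))
go((.527,.126,.045),np.radians(53))
E
```

```text
time_s: 11.25
tcp_pos: [0.5638, -0.1532, 0.185]
eef_rot: [-0.996, -2.975, -0.0]
contact_force: [0.4, 1.2, -1.7]
gripper_width: 0.56
grasp_force: 30.0
time_s: 11.75
tcp_pos: [0.545, -0.0136, 0.1852]
eef_rot: [-0.996, -2.976, 0.001]
contact_force: [-0.5, 0.6, -1.1]
gripper_width: 0.562
grasp_force: 30.0
time_s: 12.25
tcp_pos: [0.5263, 0.1266, 0.1854]
eef_rot: [-0.993, -2.977, 0.002]
contact_force: [-0.3, -0.3, -1.9]
gripper_width: 0.559
grasp_force: 30.0
time_s: 12.55
tcp_pos: [0.5284, 0.1232, 0.1868]
eef_rot: [-0.998, -2.978, 0.001]
contact_force: [-0.0, -0.4, -1.3]
gripper_width: 0.557
grasp_force: 30.0
t 12.6 tcp [0.5286 0.1231 0.187 ] dp [0.02  0.009 0.946]
rot [-0.001 -0.    -0.002]
```

View pics/t2.png

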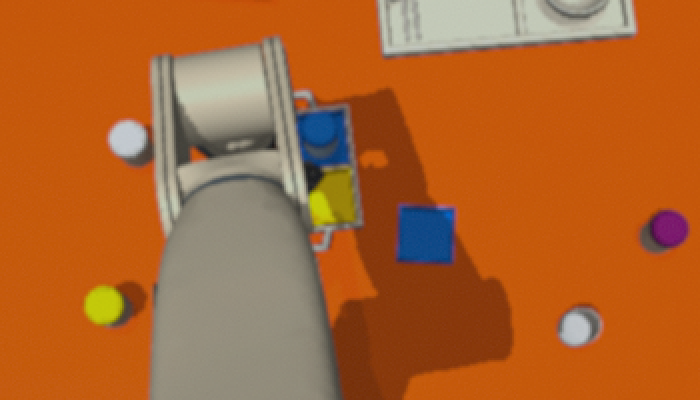

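The blue jar stands in the blue insert (crop (320,130)), and the green jar is held above its insert under the arm. Lowering.

```bash
python3 -m inch '[{"dp":[0.02,0.01,0.15],"rotation":[0,0,0],"fingers":-1},{"dp":[0.02,0.01,0.37],"rotation":[0,0,0],"fingers":-1},{"dp":[0.02,0.01,0.6],"rotation":[0,0,0],"fingers":-1},{"dp":[0.02,0.01,0.77],"rotation":[0,0,0],"fingers":-1},{"dp":[0.02,0.01,0.87],"rotation":[0,0,0],"fingers":-1}]'
python3 -m inch '[{"dp":[0,0,0.03],"rotation":[0,0,0],"fingers":-1},{"dp":[0,0,0.06],"rotation":[0,0,0],"fingers":-1},{"dp":[0,0,0.075],"rotation":[0,0,0],"fingers":-1},{"dp":[0,0,0.075],"rotation":[0,0,0],"fingers":-1},{"dp":[0,0,0.075],"rotation":[0,0,0],"fingers":-1}]'
python3 - <<'E'
from h import *
go((.527,.126,.045))
E
```

```text
time_s: 13.1
tcp_pos: [0.5261, 0.1259, 0.0546]
eef_rot: [-0.999, -2.976, 0.002]
contact_force: [0.7, -0.2, -1.7]
gripper_width: 0.561
grasp_force: 30.0
time_s: 13.6
tcp_pos: [0.5276, 0.1274, 0.0462]
eef_rot: [0.997, 2.978, 0.001]
contact_force: [0.3, -0.0, -0.8]
gripper_width: 0.563
grasp_force: 30.0
t 13.6 tcp [0.5276 0.1274 0.0462] dp [-0.002 -0.01   0.008]
```

```bash
python3 -m inch '[{"dp":[0,0,0.01],"rotation":[0,0,0],"fingers":-1},{"dp":[0,0,0.01],"rotation":[0,0,0],"fingers":-1},{"dp":[0,0,0.01],"rotation":[0,0,0],"fingers":-1},{"dp":[0,0,0.01],"rotation":[0,0,0],"fingers":0.2},{"dp":[0,0,0.01],"rotation":[0,0,0],"fingers":0.5}]'
python3 -m inch '[{"dp":[0,0,0],"rotation":[0,0,0],"fingers":0.6},{"dp":[0,0,0],"rotation":[0,0,0],"fingers":0.6},{"dp":[0,0,0],"rotation":[0,0,0],"fingers":0.6},{"dp":[0,0,-0.1],"rotation":[0,0,0],"fingers":0.6},{"dp":[0,0,-0.3],"rotation":[0,0,0],"fingers":0.6}]'
python3 -m inch '[{"dp":[0,0,-0.2],"rotation":[0,0,0],"fingers":1},{"dp":[0,0,-0.4],"rotation":[0,0,0],"fingers":1},{"dp":[0,0,-0.6],"rotation":[0,0,0],"fingers":1},{"dp":[0,0,-0.6],"rotation":[0,0,0],"fingers":1},{"dp":[0,0,-0.6],"rotation":[0,0,0],"fingers":1}]'
python3 - <<'E'
from h import *
go((.375,.33,.18),np.radians(53))
E
```

```text
time_s: 14.1
tcp_pos: [0.5273, 0.1274, 0.0443]
eef_rot: [0.997, 2.979, 0.001]
contact_force: [0.7, -0.9, -0.0]
gripper_width: 0.656
grasp_force: 0.0
time_s: 14.6
tcp_pos: [0.5252, 0.1269, 0.0875]
eef_rot: [-0.996, -2.975, 0.004]
contact_force: [1.2, -0.4, 1.1]
gripper_width: 0.799
grasp_force: 0.0
time_s: 15.1
tcp_pos: [0.5272, 0.1273, 0.1793]
eef_rot: [0.996, 2.978, 0.001]
contact_force: [0.9, 0.4, -1.2]
gripper_width: 1.001
grasp_force: 0.0
t 15.1 tcp [0.5272 0.1273 0.1793] dp [ 1.624  0.468 -0.006]
rot [0.001 0.001 0.   ]
```

```bash
python3 -m inch '[{"dp":[0.15,0.04,0],"rotation":[0,0,0],"fingers":1},{"dp":[0.45,0.13,0],"rotation":[0,0,0],"fingers":1},{"dp":[0.75,0.21,0],"rotation":[0,0,0],"fingers":1},{"dp":[1,0.29,0],"rotation":[0,0,0],"fingers":1}]'
python3 -m inch '[{"dp":[0.3,0.09,0],"rotation":[0,0,0],"fingers":1},{"dp":[0.55,0.16,0],"rotation":[0,0,0],"fingers":1},{"dp":[0.62,0.18,0],"rotation":[0,0,0],"fingers":1},{"dp":[0.62,0.18,0],"rotation":[0,0,0],"fingers":1},{"dp":[0.62,0.18,0],"rotation":[0,0,0],"fingers":1}]'
python3 - <<'E'
from h import *
wristlook()
go((.375,.33,.036),np.radians(53))
E
```

```text
time_s: 15.5
tcp_pos: [0.4309, 0.2528, 0.1772]
eef_rot: [-0.997, -2.977, 0.004]
contact_force: [0.6, 0.1, -0.2]
gripper_width: 0.999
grasp_force: 0.0
time_s: 16.0
tcp_pos: [0.3755, 0.329, 0.1781]
eef_rot: [-0.996, -2.979, 0.002]
contact_force: [0.1, -0.3, 0.2]
gripper_width: 0.999
grasp_force: 0.0
green (216, 380) 18 [0.516  0.1394 0.076 ]
green (222, 363) 38 [0.4964 0.1654 0.076 ]
yellow (180, 376) 20 [0.4851 0.1053 0.076 ]
yellow (271, 200) 27 [0.3738 0.3313 0.076 ]
purple (265, 374) 12 [0.5407 0.1964 0.076 ]
t 16.05 tcp [0.3759 0.3288 0.1783] dp [0.009 0.004 0.949]
rot [-0.002  0.    -0.001]
```

```bash
python3 -m inch '[{"dp":[0.01,0,0.25],"rotation":[0,0,0],"fingers":1},{"dp":[0.01,0,0.5],"rotation":[0,0,0],"fingers":1},{"dp":[0.01,0,0.75],"rotation":[0,0,0],"fingers":1},{"dp":[0.01,0,0.95],"rotation":[0,0,0],"fingers":1},{"dp":[0.01,0,0.95],"rotation":[0,0,0],"fingers":1}]'
python3 -m inch '[{"dp":[0,0,0],"rotation":[0,0,0],"fingers":0.3},{"dp":[0,0,0],"rotation":[0,0,0],"fingers":0},{"dp":[0,0,0],"rotation":[0,0,0],"fingers":-1},{"dp":[0,0,0],"rotation":[0,0,0],"fingers":-1},{"dp":[0,0,0],"rotation":[0,0,0],"fingers":-1}]'
python3 -m inch '[{"dp":[0,0,0],"rotation":[0,0,0],"fingers":-1},{"dp":[0,0,0],"rotation":[0,0,0],"fingers":-1},{"dp":[0,0,0],"rotation":[0,0,0],"fingers":-1}]'
python3 -m inch '[{"dp":[0,0,-0.15],"rotation":[0,0,0],"fingers":-1},{"dp":[0,0,-0.4],"rotation":[0,0,0],"fingers":-1},{"dp":[0,0,-0.65],"rotation":[0,0,0],"fingers":-1},{"dp":[0,0,-0.9],"rotation":[0,0,0],"fingers":-1},{"dp":[0,0,-1],"rotation":[0,0,0],"fingers":-1}]'
python3 -m inch '[{"dp":[0,0,0],"rotation":[0,0,0],"fingers":-1},{"dp":[0,0,0],"rotation":[0,0,0],"fingers":-1}]'
python3 - <<'E'
from h import *
go((.540,.042,.185),np.radians(53))
E
```

```text
time_s: 16.55
tcp_pos: [0.3728, 0.3276, 0.0331]
eef_rot: [-0.999, -2.975, 0.01]
contact_force: [0.5, -0.5, 0.3]
gripper_width: 0.999
grasp_force: 0.0
time_s: 17.05
tcp_pos: [0.3746, 0.3311, 0.0373]
eef_rot: [0.996, 2.979, 0.002]
contact_force: [-0.6, -0.4, 0.2]
gripper_width: 0.586
grasp_force: 0.3
time_s: 17.35
tcp_pos: [0.3745, 0.331, 0.0371]
eef_rot: [0.996, 2.979, 0.001]
contact_force: [-0.2, -1.5, 8.0]
gripper_width: 0.562
grasp_force: 30.0
time_s: 17.85
tcp_pos: [0.3754, 0.3319, 0.1899]
eef_rot: [0.996, 2.977, 0.007]
contact_force: [0.4, -0.2, 0.3]
gripper_width: 0.56
grasp_force: 30.0
time_s: 18.05
tcp_pos: [0.3738, 0.3305, 0.1859]
eef_rot: [-0.997, -2.979, 0.001]
contact_force: [0.3, 0.4, -2.1]
gripper_width: 0.559
grasp_force: 30.0
t 18.05 tcp [0.3738 0.3305 0.1859] dp [-2.042 -0.869  0.006]
rot [-0.001 -0.     0.   ]
```

```bash
python3 -m inch '[{"dp":[-0.07,-0.03,0],"rotation":[0,0,0],"fingers":-1},{"dp":[-0.2,-0.09,0],"rotation":[0,0,0],"fingers":-1},{"dp":[-0.36,-0.15,0],"rotation":[0,0,0],"fingers":-1},{"dp":[-0.52,-0.22,0],"rotation":[0,0,0],"fingers":-1},{"dp":[-0.68,-0.29,0],"rotation":[0,0,0],"fingers":-1}]'
python3 -m inch '[{"dp":[-0.14,-0.06,0],"rotation":[0,0,0],"fingers":-1},{"dp":[-0.28,-0.12,0],"rotation":[0,0,0],"fingers":-1},{"dp":[-0.42,-0.18,0],"rotation":[0,0,0],"fingers":-1},{"dp":[-0.55,-0.24,0],"rotation":[0,0,0],"fingers":-1},{"dp":[-0.68,-0.29,0],"rotation":[0,0,0],"fingers":-1}]'
python3 -m inch '[{"dp":[-0.15,-0.06,0],"rotation":[0,0,0],"fingers":-1},{"dp":[-0.32,-0.14,0],"rotation":[0,0,0],"fingers":-1},{"dp":[-0.5,-0.21,0],"rotation":[0,0,0],"fingers":-1},{"dp":[-0.62,-0.26,0],"rotation":[0,0,0],"fingers":-1},{"dp":[-0.68,-0.29,0],"rotation":[0,0,0],"fingers":-1}]'
python3 -m inch '[{"dp":[0,0,0],"rotation":[0,0,0],"fingers":-1},{"dp":[0,0,0],"rotation":[0,0,0],"fingers":-1},{"dp":[0,0,0],"rotation":[0,0,0],"fingers":-1}]'
python3 - <<'E'
from h import *
cv2.imwrite("pics/s3.png",read_camera("scene")[130:330,200:420,::-1].repeat(3,0).repeat(3,1))
go((.540,.042,.0445),np.radians(53))
E
```

```text
time_s: 18.55
tcp_pos: [0.4292, 0.2327, 0.1848]
eef_rot: [-0.996, -2.977, 0.004]
contact_force: [-0.1, 0.1, -1.5]
gripper_width: 0.56
grasp_force: 30.0
time_s: 19.05
tcp_pos: [0.4841, 0.1366, 0.1847]
eef_rot: [-0.996, -2.977, 0.003]
contact_force: [0.6, -0.5, -0.7]
gripper_width: 0.563
grasp_force: 30.0
time_s: 19.55
tcp_pos: [0.5399, 0.0403, 0.1848]
eef_rot: [-0.999, -2.976, 0.002]
contact_force: [-0.1, -0.4, -0.8]
gripper_width: 0.561
grasp_force: 30.0
time_s: 19.85
tcp_pos: [0.5394, 0.043, 0.1861]
eef_rot: [-0.996, -2.979, 0.0]
contact_force: [-0.7, 0.1, -0.8]
gripper_width: 0.563
grasp_force: 30.0
t 19.9 tcp [0.5395 0.0431 0.1863] dp [-0.007 -0.004  0.945]
rot [-0.    -0.001  0.001]
```

View pics/s3.png

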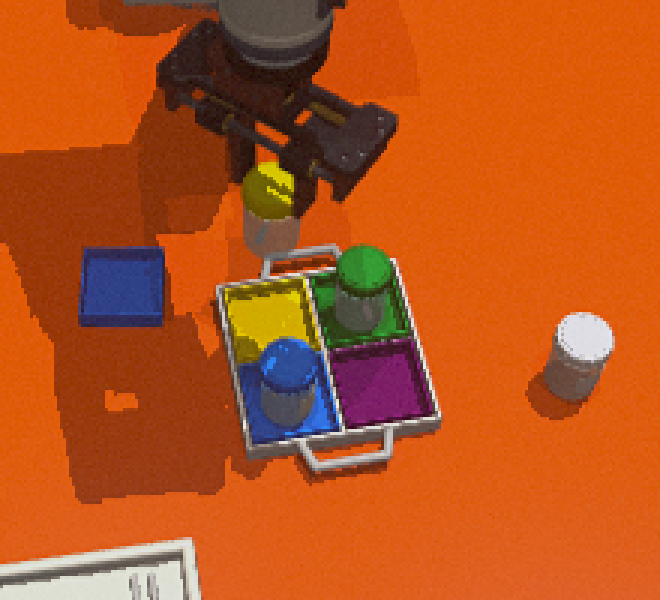

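Blue and green stand upright in their own inserts (crop (290,385) and (362,295)), and yellow is held above its insert. Lowering yellow.

```bash
python3 -m inch '[{"dp":[0,0,0.15],"rotation":[0,0,0],"fingers":-1},{"dp":[0,0,0.37],"rotation":[0,0,0],"fingers":-1},{"dp":[0,0,0.6],"rotation":[0,0,0],"fingers":-1},{"dp":[0,0,0.77],"rotation":[0,0,0],"fingers":-1},{"dp":[0,0,0.87],"rotation":[0,0,0],"fingers":-1}]'
python3 -m inch '[{"dp":[0,0,0.03],"rotation":[0,0,0],"fingers":-1},{"dp":[0,0,0.06],"rotation":[0,0,0],"fingers":-1},{"dp":[0,0,0.075],"rotation":[0,0,0],"fingers":-1},{"dp":[0,0,0.075],"rotation":[0,0,0],"fingers":-1},{"dp":[0,0,0.075],"rotation":[0,0,0],"fingers":-1}]'
python3 - <<'E'
from h import *
go((.540,.042,.0445))
E
```

```text
time_s: 20.4
tcp_pos: [0.5386, 0.0431, 0.054]
eef_rot: [-0.994, -2.978, 0.001]
contact_force: [-0.4, 0.5, -0.1]
gripper_width: 0.566
grasp_force: 30.0
time_s: 20.9
tcp_pos: [0.5406, 0.0424, 0.0454]
eef_rot: [0.996, 2.978, 0.001]
contact_force: [-0.5, -0.6, -0.7]
gripper_width: 0.559
grasp_force: 30.0
t 20.9 tcp [0.5406 0.0424 0.0454] dp [ 0.001 -0.005  0.006]
```

```bash
python3 -m inch '[{"dp":[0,0,0.01],"rotation":[0,0,0],"fingers":-1},{"dp":[0,0,0.01],"rotation":[0,0,0],"fingers":-1},{"dp":[0,0,0.01],"rotation":[0,0,0],"fingers":-1},{"dp":[0,0,0.01],"rotation":[0,0,0],"fingers":0.2},{"dp":[0,0,0.01],"rotation":[0,0,0],"fingers":0.5}]'
python3 -m inch '[{"dp":[0,0,0],"rotation":[0,0,0],"fingers":0.6},{"dp":[0,0,0],"rotation":[0,0,0],"fingers":0.6},{"dp":[0,0,0],"rotation":[0,0,0],"fingers":0.6},{"dp":[0,0,-0.1],"rotation":[0,0,0],"fingers":0.6},{"dp":[0,0,-0.3],"rotation":[0,0,0],"fingers":0.6}]'
python3 -m inch '[{"dp":[0,0,-0.2],"rotation":[0,0,0],"fingers":1},{"dp":[0,0,-0.4],"rotation":[0,0,0],"fingers":1},{"dp":[0,0,-0.6],"rotation":[0,0,0],"fingers":1},{"dp":[0,0,-0.6],"rotation":[0,0,0],"fingers":1},{"dp":[0,0,-0.6],"rotation":[0,0,0],"fingers":1}]'
python3 - <<'E'
from h import *
go((.502,-.42,.18),np.radians(53))
E
```

```text
time_s: 21.4
tcp_pos: [0.5403, 0.0423, 0.0434]
eef_rot: [0.997, 2.979, 0.0]
contact_force: [-0.6, -0.3, 0.1]
gripper_width: 0.655
grasp_force: 0.0
time_s: 21.9
tcp_pos: [0.5381, 0.0423, 0.0867]
eef_rot: [-0.995, -2.975, 0.003]
contact_force: [0.9, -0.1, 0.8]
gripper_width: 0.8
grasp_force: 0.0
time_s: 22.4
tcp_pos: [0.5402, 0.0424, 0.1785]
eef_rot: [0.997, 2.978, 0.001]
contact_force: [-0.6, -0.4, 0.4]
gripper_width: 0.997
grasp_force: 0.0
t 22.4 tcp [0.5402 0.0424 0.1785] dp [-1.652 -2.615 -0.01 ]
rot [ 0.001  0.001 -0.   ]
```

```bash
python3 -m inch '[{"dp":[-0.08,-0.12,0],"rotation":[0,0,0],"fingers":1},{"dp":[-0.2,-0.3,0],"rotation":[0,0,0],"fingers":1},{"dp":[-0.32,-0.5,0],"rotation":[0,0,0],"fingers":1},{"dp":[-0.44,-0.69,0],"rotation":[0,0,0],"fingers":1},{"dp":[-0.55,-0.87,0],"rotation":[0,0,0],"fingers":1}]'
python3 -m inch '[{"dp":[-0.11,-0.17,0],"rotation":[0,0,0],"fingers":1},{"dp":[-0.22,-0.35,0],"rotation":[0,0,0],"fingers":1},{"dp":[-0.33,-0.52,0],"rotation":[0,0,0],"fingers":1},{"dp":[-0.44,-0.7,0],"rotation":[0,0,0],"fingers":1},{"dp":[-0.55,-0.87,0],"rotation":[0,0,0],"fingers":1}]'
python3 -m inch '[{"dp":[-0.11,-0.17,0],"rotation":[0,0,0],"fingers":1},{"dp":[-0.25,-0.39,0],"rotation":[0,0,0],"fingers":1},{"dp":[-0.38,-0.6,0],"rotation":[0,0,0],"fingers":1},{"dp":[-0.5,-0.78,0],"rotation":[0,0,0],"fingers":1},{"dp":[-0.55,-0.87,0],"rotation":[0,0,0],"fingers":1}]'
python3 -m inch '[{"dp":[0,0,0],"rotation":[0,0,0],"fingers":1},{"dp":[0,0,0],"rotation":[0,0,0],"fingers":1},{"dp":[0,0,0],"rotation":[0,0,0],"fingers":1}]'
python3 - <<'E'
from h import *
wristlook()
go((.502,-.42,.036),np.radians(53))
E
```

```text
time_s: 22.9
tcp_pos: [0.526, -0.1126, 0.1763]
eef_rot: [-0.996, -2.976, 0.001]
contact_force: [-0.1, -0.2, 0.4]
gripper_width: 0.997
grasp_force: 0.0
time_s: 23.4
tcp_pos: [0.5134, -0.2661, 0.1761]
eef_rot: [-0.996, -2.976, -0.001]
contact_force: [0.1, -0.0, 0.1]
gripper_width: 0.999
grasp_force: 0.0
time_s: 23.9
tcp_pos: [0.5009, -0.4211, 0.176]
eef_rot: [-0.999, -2.976, -0.001]
contact_force: [0.5, 0.6, 0.7]
gripper_width: 1.002
grasp_force: 0.0
time_s: 24.2
tcp_pos: [0.5021, -0.4175, 0.1778]
eef_rot: [-0.995, -2.979, -0.001]
contact_force: [0.3, 0.5, 0.8]
gripper_width: 1.0
grasp_force: 0.0
blue (559, 69) 13 [ 0.5752 -0.0377  0.076 ]
blue (470, 38) 40 [ 0.4843 -0.1513  0.076 ]
yellow (543, 32) 33 [ 0.5263 -0.0358  0.076 ]
purple (265, 204) 27 [ 0.4996 -0.4217  0.076 ]
t 24.25 tcp [ 0.5023 -0.4176  0.178 ] dp [-0.009 -0.014  0.947]
rot [ 0.    -0.001  0.002]
```

```bash
python3 -m inch '[{"dp":[0,-0.02,0.25],"rotation":[0,0,0],"fingers":1},{"dp":[0,-0.02,0.5],"rotation":[0,0,0],"fingers":1},{"dp":[0,-0.02,0.75],"rotation":[0,0,0],"fingers":1},{"dp":[0,-0.02,0.95],"rotation":[0,0,0],"fingers":1},{"dp":[0,-0.02,0.95],"rotation":[0,0,0],"fingers":1}]'
python3 -m inch '[{"dp":[0,0,0],"rotation":[0,0,0],"fingers":0.3},{"dp":[0,0,0],"rotation":[0,0,0],"fingers":0},{"dp":[0,0,0],"rotation":[0,0,0],"fingers":-1},{"dp":[0,0,0],"rotation":[0,0,0],"fingers":-1},{"dp":[0,0,0],"rotation":[0,0,0],"fingers":-1}]'
python3 -m inch '[{"dp":[0,0,0],"rotation":[0,0,0],"fingers":-1},{"dp":[0,0,0],"rotation":[0,0,0],"fingers":-1},{"dp":[0,0,0],"rotation":[0,0,0],"fingers":-1}]'
python3 -m inch '[{"dp":[0,0,-0.15],"rotation":[0,0,0],"fingers":-1},{"dp":[0,0,-0.4],"rotation":[0,0,0],"fingers":-1},{"dp":[0,0,-0.65],"rotation":[0,0,0],"fingers":-1},{"dp":[0,0,-0.9],"rotation":[0,0,0],"fingers":-1},{"dp":[0,0,-1],"rotation":[0,0,0],"fingers":-1}]'
python3 -m inch '[{"dp":[0,0,0],"rotation":[0,0,0],"fingers":-1},{"dp":[0,0,0],"rotation":[0,0,0],"fingers":-1}]'
python3 - <<'E'
from h import *
go((.611,.138,.185),np.radians(53))
E
```

```text
time_s: 24.75
tcp_pos: [0.4981, -0.4183, 0.0317]
eef_rot: [-0.993, -2.973, -0.005]
contact_force: [-0.4, 0.5, -0.1]
gripper_width: 1.005
grasp_force: 0.0
time_s: 25.25
tcp_pos: [0.5007, -0.4221, 0.0367]
eef_rot: [0.996, 2.978, -0.001]
contact_force: [-0.1, -0.5, 1.6]
gripper_width: 0.585
grasp_force: 0.3
time_s: 25.55
tcp_pos: [0.5008, -0.4222, 0.0365]
eef_rot: [0.997, 2.978, -0.001]
contact_force: [-1.5, 0.4, 6.2]
gripper_width: 0.56
grasp_force: 30.0
time_s: 26.05
tcp_pos: [0.5016, -0.4228, 0.1893]
eef_rot: [0.995, 2.975, -0.003]
contact_force: [0.4, -0.8, -0.6]
gripper_width: 0.563
grasp_force: 30.0
time_s: 26.25
tcp_pos: [0.4995, -0.421, 0.184]
eef_rot: [-0.996, -2.977, -0.001]
contact_force: [-0.3, -0.2, -1.2]
gripper_width: 0.558
grasp_force: 30.0
t 26.25 tcp [ 0.4995 -0.421   0.184 ] dp [ 1.650e+00  3.423e+00 -3.000e-03]
rot [ 0.    -0.003 -0.   ]
```

```bash
python3 -m inch '[{"dp":[0.04,0.08,0],"rotation":[0,0,0],"fingers":-1},{"dp":[0.12,0.25,0],"rotation":[0,0,0],"fingers":-1},{"dp":[0.21,0.44,0],"rotation":[0,0,0],"fingers":-1},{"dp":[0.31,0.65,0],"rotation":[0,0,0],"fingers":-1},{"dp":[0.41,0.86,0],"rotation":[0,0,0],"fingers":-1}]'
python3 -m inch '[{"dp":[0.08,0.17,0],"rotation":[0,0,0],"fingers":-1},{"dp":[0.16,0.34,0],"rotation":[0,0,0],"fingers":-1},{"dp":[0.24,0.51,0],"rotation":[0,0,0],"fingers":-1},{"dp":[0.33,0.69,0],"rotation":[0,0,0],"fingers":-1},{"dp":[0.41,0.86,0],"rotation":[0,0,0],"fingers":-1}]'
python3 -m inch '[{"dp":[0.08,0.17,0],"rotation":[0,0,0],"fingers":-1},{"dp":[0.16,0.34,0],"rotation":[0,0,0],"fingers":-1},{"dp":[0.24,0.51,0],"rotation":[0,0,0],"fingers":-1},{"dp":[0.33,0.69,0],"rotation":[0,0,0],"fingers":-1},{"dp":[0.41,0.86,0],"rotation":[0,0,0],"fingers":-1}]'
python3 -m inch '[{"dp":[0.09,0.18,0],"rotation":[0,0,0],"fingers":-1},{"dp":[0.18,0.37,0],"rotation":[0,0,0],"fingers":-1},{"dp":[0.28,0.58,0],"rotation":[0,0,0],"fingers":-1},{"dp":[0.37,0.76,0],"rotation":[0,0,0],"fingers":-1},{"dp":[0.41,0.85,0],"rotation":[0,0,0],"fingers":-1}]'
python3 -m inch '[{"dp":[0,0,0],"rotation":[0,0,0],"fingers":-1},{"dp":[0,0,0],"rotation":[0,0,0],"fingers":-1},{"dp":[0,0,0],"rotation":[0,0,0],"fingers":-1}]'
python3 - <<'E'
from h import *
cv2.imwrite("pics/s4.png",read_camera("scene")[130:330,200:420,::-1].repeat(3,0).repeat(3,1))
go((.611,.138,.044),np.radians(53))
E
```

```text
time_s: 26.75
tcp_pos: [0.5278, -0.279, 0.1835]
eef_rot: [-0.996, -2.976, -0.001]
contact_force: [0.3, -1.0, -1.4]
gripper_width: 0.559
grasp_force: 30.0
time_s: 27.25
tcp_pos: [0.556, -0.1391, 0.1836]
eef_rot: [-0.995, -2.976, -0.0]
contact_force: [-0.3, 0.6, -0.4]
gripper_width: 0.56
grasp_force: 30.0
time_s: 27.75
tcp_pos: [0.5843, 0.0006, 0.1836]
eef_rot: [-0.995, -2.976, 0.001]
contact_force: [0.1, -0.3, -0.8]
gripper_width: 0.562
grasp_force: 30.0
time_s: 28.25
tcp_pos: [0.6121, 0.14, 0.1836]
eef_rot: [-0.993, -2.977, 0.002]
contact_force: [-0.8, -0.4, -1.4]
gripper_width: 0.565
grasp_force: 30.0
time_s: 28.55
tcp_pos: [0.6129, 0.136, 0.1852]
eef_rot: [-0.998, -2.978, 0.001]
contact_force: [-0.1, 0.3, -0.5]
gripper_width: 0.564
grasp_force: 30.0
t 28.6 tcp [0.6131 0.136  0.1854] dp [0.019 0.003 0.943]
rot [-0.001 -0.    -0.002]
```

View pics/s4.png

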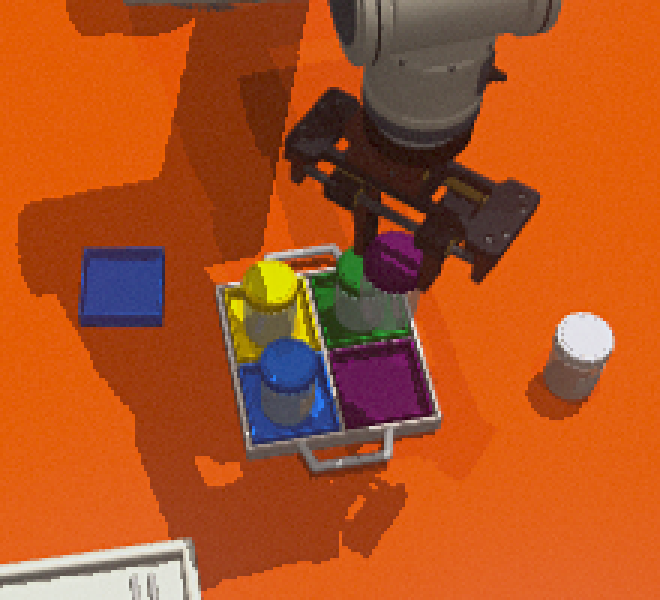

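The other three jars are in place, and purple is held upright above its insert. Lowering it.

```bash
python3 -m inch '[{"dp":[0.02,0,0.15],"rotation":[0,0,0],"fingers":-1},{"dp":[0.02,0,0.37],"rotation":[0,0,0],"fingers":-1},{"dp":[0.02,0,0.6],"rotation":[0,0,0],"fingers":-1},{"dp":[0.02,0,0.77],"rotation":[0,0,0],"fingers":-1},{"dp":[0.02,0,0.87],"rotation":[0,0,0],"fingers":-1}]'
python3 -m inch '[{"dp":[0,0,0.03],"rotation":[0,0,0],"fingers":-1},{"dp":[0,0,0.06],"rotation":[0,0,0],"fingers":-1},{"dp":[0,0,0.075],"rotation":[0,0,0],"fingers":-1},{"dp":[0,0,0.075],"rotation":[0,0,0],"fingers":-1},{"dp":[0,0,0.075],"rotation":[0,0,0],"fingers":-1}]'
python3 - <<'E'
from h import *
go((.611,.138,.044))
E
```

```text
time_s: 29.1
tcp_pos: [0.6098, 0.1377, 0.0532]
eef_rot: [-0.998, -2.976, 0.002]
contact_force: [-0.1, -0.6, -1.6]
gripper_width: 0.562
grasp_force: 30.0
time_s: 29.6
tcp_pos: [0.6117, 0.1393, 0.0449]
eef_rot: [0.996, 2.978, 0.001]
contact_force: [0.8, -1.1, -0.3]
gripper_width: 0.56
grasp_force: 30.0
t 29.6 tcp [0.6117 0.1393 0.0449] dp [-0.001 -0.01   0.006]
```

Release, rise, and back away toward the robot for a clear view.

```bash
python3 -m inch '[{"dp":[0,0,0.01],"rotation":[0,0,0],"fingers":-1},{"dp":[0,0,0.01],"rotation":[0,0,0],"fingers":-1},{"dp":[0,0,0.01],"rotation":[0,0,0],"fingers":-1},{"dp":[0,0,0.01],"rotation":[0,0,0],"fingers":0.2},{"dp":[0,0,0.01],"rotation":[0,0,0],"fingers":0.5}]'
python3 -m inch '[{"dp":[0,0,0],"rotation":[0,0,0],"fingers":0.6},{"dp":[0,0,0],"rotation":[0,0,0],"fingers":0.6},{"dp":[0,0,0],"rotation":[0,0,0],"fingers":0.6},{"dp":[0,0,-0.1],"rotation":[0,0,0],"fingers":0.6},{"dp":[0,0,-0.3],"rotation":[0,0,0],"fingers":0.6}]'
python3 -m inch '[{"dp":[0,0,-0.2],"rotation":[0,0,0],"fingers":1},{"dp":[0,0,-0.4],"rotation":[0,0,0],"fingers":1},{"dp":[0,0,-0.65],"rotation":[0,0,0],"fingers":1},{"dp":[0,0,-0.65],"rotation":[0,0,0],"fingers":1},{"dp":[0,0,-0.65],"rotation":[0,0,0],"fingers":1}]'
python3 -m inch '[{"dp":[0.15,0.08,0],"rotation":[0,0,0],"fingers":1},{"dp":[0.4,0.2,0],"rotation":[0,0,0],"fingers":1},{"dp":[0.65,0.32,0],"rotation":[0,0,0],"fingers":1},{"dp":[0.9,0.45,0],"rotation":[0,0,0],"fingers":1},{"dp":[1,0.5,0],"rotation":[0,0,0],"fingers":1}]'
python3 -m inch '[{"dp":[0.2,0.1,0],"rotation":[0,0,0],"fingers":1},{"dp":[0.4,0.2,0],"rotation":[0,0,0],"fingers":1},{"dp":[0.6,0.3,0],"rotation":[0,0,0],"fingers":1},{"dp":[0.6,0.3,0],"rotation":[0,0,0],"fingers":1},{"dp":[0.6,0.3,0],"rotation":[0,0,0],"fingers":1}]'
python3 - <<'E'
from h import *
img=read_camera("scene")
cv2.imwrite("pics/s5.png",img[130:330,100:440,::-1].repeat(2,0).repeat(2,1))
for c in HUE:
    for b in blobs(read_camera("top"),c):
        (u,v),_,_=cv2.minAreaRect(b); print(c,cv2.contourArea(b),cast("top",(u,v),.083)[:2].round(3))
E
```

```text
time_s: 30.1
tcp_pos: [0.6111, 0.1392, 0.0426]
eef_rot: [0.997, 2.979, 0.0]
contact_force: [-0.1, 0.0, 0.1]
gripper_width: 0.658
grasp_force: 0.0
time_s: 30.6
tcp_pos: [0.6093, 0.1387, 0.0865]
eef_rot: [-0.996, -2.976, 0.004]
contact_force: [0.1, 0.9, 0.1]
gripper_width: 0.8
grasp_force: 0.0
time_s: 31.1
tcp_pos: [0.6117, 0.1392, 0.1868]
eef_rot: [0.996, 2.977, 0.002]
contact_force: [-0.7, 0.2, -0.9]
gripper_width: 1.0
grasp_force: 0.0
time_s: 31.6
tcp_pos: [0.534, 0.2915, 0.1837]
eef_rot: [-0.993, -2.978, 0.002]
contact_force: [-0.6, 0.3, 0.1]
gripper_width: 1.0
grasp_force: 0.0
time_s: 32.1
tcp_pos: [0.4912, 0.379, 0.184]
eef_rot: [-0.995, -2.979, 0.003]
contact_force: [0.5, -0.2, -0.3]
gripper_width: 0.997
grasp_force: 0.0
blue 651.0 [0.607 0.052]
blue 652.5 [ 0.479 -0.094]
green 629.5 [0.514 0.12 ]
yellow 685.5 [0.526 0.04 ]
purple 612.0 [0.595 0.132]
```

View pics/s5.png

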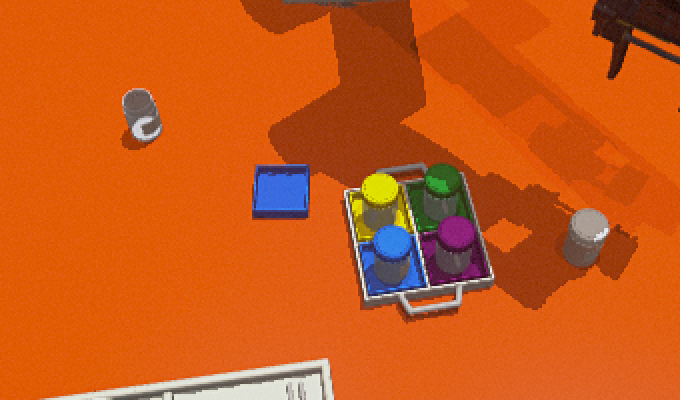

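All four jars stand upright in the inserts of their own colour (crop (380,200), (443,195), (392,255), (456,245)). The white jar (587,238) and the open jar (142,115) have not moved, and the gripper is clear.

```bash
python3 -c "from bench import *; print(sign_off())"
```

```text
the job is handed in; nothing more can be done
None
```

The job is handed in: the blue, green, yellow and purple jars each stand upright in the insert of their own colour, the white-capped and open jars were left untouched, and it took about 32 s of the 112 s allowed.

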